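# Snap the tip-box lids shut under the bench lamp

### The arm

A 6-joint arm with a two-finger parallel gripper is mounted at the origin on the work surface. World frame = base frame: x ahead of the robot, y to its left, z up, the work surface at z = 0. Lengths are in m, angles in rad, forces in N, time in s.
With the tool pointing down it reaches from about 0.375 to 0.975 m from the base axis. Payload 3.8 kg.
Tool frame: the origin (TCP) lies midway between the tips of the shut fingers; the grasp point (between the pads) lies 19 mm behind it; x points along the fingers, y is the direction in which the jaws open and shut, and the axes are right-handed (so a half turn about x gives the same grasp; the last joint's range is limited). The gripper opens to 88 mm and grips with 3 to 60 N. Pads are 18 mm wide; open, the fingers measure 123 mm over their backs; the gripper's body (75 mm by 187 mm) begins 45 mm behind the grasp point.
Start: joints at [-1.243, 0.264, 1.604, -0, 1.274, -0.037], TCP at [0.241, -0.631, 0.21] pointing down, gripper open.
Joint ranges: [-2.63, 2.63], [-0.94, 2.18], [0.31, 2.57], [-1.31, 4.45], [0, 2.66], [-2.55, 2.55]. Speed limits (rad/s): [2.57, 2.57, 3.14, 3.14, 3.14, 3.14].

### API

Orientations are given as a rotation vector (axis times angle).
In Python, from cell import manip, inverse_kinematics, cams, order gives the robot as it stands. Calls block until the motion is done:
- manip.move_pose(position, orientation): joint-space move of the TCP to a pose.
- manip.move_linear(position, rate=0.15, rot=None): straight line of the TCP; rot=None keeps the orientation; rate is the mean speed in m/s.
- manip.set_joints(angles): joint-space move.
- manip.set_gripper(opening, force=None): finger opening in m; force is the grip in N (None keeps the last); returns when the fingers have stopped.
- manip.dwell(seconds).
- inverse_kinematics(position, orientation): joint angles nearest the present ones, or None.
- manip.state(): the state.
- cams.capture(name): name is "scene" or "top" or "wrist"; returns a dict with "image" (420x560x3 uint8, blue, green, red), "z_map" (420x560 float32, m along the optical axis (not along the pixel's ray), 0 where there is no reading), "intrinsics" (3x3 intrinsics, pixels), "position" and "orientation" of the camera in the world; the wrist camera has in their place "T_tool_cam" (4x4, takes a point from camera to tool coordinates, whose origin is the TCP and whose axes are the tool frame's). Camera axes: x right, y down, z forward; pixel columns grow to the right and rows downward; lengths in m; the calibration is good to about 2 mm. A picture is of the moment at which its call begins: read the wrist's pose just before it.
A pose or a line that the arm cannot do raises manip.IKError and nothing moves.
- order.close_job(): hands the job in, once; it reports no verdict.
The state is a dict: "clock": time; "joint_pos": joint angles; "joint_velocities": joint speeds; "tau": joint torques, N m; "tool_pos": TCP position; "tcp_rot": TCP orientation; "contact_force": force on the tool from outside, world axes, zero at the start; "moment": the same for the moment, N m; "gripper_width": finger opening in m.
Only numpy, scipy, OpenCV 4.12 (cv2) and the standard library are available. Lean on these libraries where they do the work, as an engineer would, in place of code of your own. Each camera call takes 0.05 s, during which the arm holds its last target. There are 200 camera calls.

### The job

Both pipette-tip boxes under the bench lamp have been left with their hinged lids ajar. Press each lid down until its catch snaps over it and it stays fully shut by itself; press firmly but do not crush the boxes, do not bump the lamp, and leave the bottle, beaker and jar where they stand.

Things in the scene. Friction and masses are not known exactly. Their poses are not given: they have to be found in the camera images.
- lid_tall (a joint): grey flat lid, 95 mm deep, 124 wide, 8 thick, of the taller tip box; value: opening angle in rad, 0 = fully down, 0.3 to 0.55 at the start (a stiff sprung hinge along its far edge holds it ajar). The catch is met at about 0.10 and snaps at about 0.05, needing about 10 N at the front edge; snapped shut it reads under 0.02; let go too early it springs back to 0.1 or more
- lid_low (a joint): grey flat lid, 95 mm deep, 124 wide, 8 thick, of the lower tip box; value: opening angle in rad, 0 = fully down, 0.3 to 0.55 at the start (a stiff sprung hinge along its far edge holds it ajar). The catch is met at about 0.10 and snaps at about 0.05, needing about 10 N at the front edge; snapped shut it reads under 0.02; let go too early it springs back to 0.1 or more
- lid_tall_press (a point): point on the top face of the lid of the taller box, mid-width, 14.5 mm behind its free front edge; moves with the lid; x axis along the lid towards its hinge, z axis out of its top face
- lid_low_press (a point): point on the top face of the lid of the lower box, mid-width, 14.5 mm behind its free front edge; moves with the lid; x axis along the lid towards its hinge, z axis out of its top face
- lid_tall_hinge (a point): point on the hinge axis of the lid of the taller box, mid-width; 83 mm from the press point along the lid and 6 mm below the lid's top face; y axis along the hinge
- lid_low_hinge (a point): point on the hinge axis of the lid of the lower box, mid-width; 83 mm from the press point along the lid and 6 mm below the lid's top face; y axis along the hinge
- box_tall: the taller of two white pipette-tip boxes, 94 mm deep (x), 120 wide (y), 78 high without lid, fixed on the tray; origin: centre of its underside; x axis from its front (catch side) to its hinge side. Top of the closed lid 88 mm above the origin. A sprung catch 24 mm wide stands mid-front, from the lid's front edge to 9 mm ahead of it, level with the lid's top; do not handle it
- box_low: the lower of two white pipette-tip boxes, 94 mm deep (x), 120 wide (y), 50 high without lid, fixed on the tray; origin: centre of its underside; x axis from its front (catch side) to its hinge side. Top of the closed lid 60 mm above the origin. A sprung catch 24 mm wide stands mid-front, from the lid's front edge to 9 mm ahead of it, level with the lid's top; do not handle it
- lamp: fixed bench lamp and tray: grey tray 130 (x) x 290 (y) x 6 mm; origin: centre of its underside, on the bench; x axis from the boxes' front to back. White light bar 360 mm long (y), x -68 to -23 mm, 274 to 301 mm above the bench, over the lids' front edges (x about -45), so no tool can come straight down there; posts 20 x 16 mm at x -45, y +-165. Boxes at y about +-69, either way round
- bottle: loose glass bottle with blue cap, 68 mm across, 165 mm high, behind the boxes; origin at the centre of its underside
- beaker: loose open glass beaker, 72 mm across, 90 mm high, behind the boxes; origin at the centre of its underside
- jar: loose small white jar, 48 mm across, 60 mm high, behind the boxes; origin at the centre of its underside
Mind the look-alikes: they are no part of the job. Leave any black or turquoise look-alike of the bottle alone.

How it is judged:
At the end, for the whole second after the job is handed in: Both lids are held shut by their catches (opening angle under 0.03 rad, at rest) with the robot away from them; bottle, beaker and jar stand upright (within 0.2 rad) within 30 mm of where they were (value of joint each of lid_tall, lid_low below 0.03 rad and velocity of joint each of lid_tall, lid_low below 0.05 rad/s and distance of each of bottle, beaker, jar from where it was at the start of the episode below 0.03 m and angle between each of bottle, beaker, jar's own z axis and vertical below 0.2 rad); the robot touches nothing.
It fails at once if the lamp is bumped (over 25 N) (contact force between any of the arm, the fingers and lamp above 25 N).
It fails at once if a box or lid is crushed (pressed with over 80 N) (contact force between any of the arm, the fingers and box_tall above 80 N or contact force between any of the arm, the fingers and box_low above 80 N).
It fails at once if bottle, beaker or jar knocked over or shoved more than 30 mm (not (distance of bottle from where it was at the start of the episode below 0.03 m) or not (distance of beaker from where it was at the start of the episode below 0.03 m) or not (distance of jar from where it was at the start of the episode below 0.03 m) or not (angle between bottle's own z axis and vertical below 0.2 rad) or not (angle between beaker's own z axis and vertical below 0.2 rad) or not (angle between jar's own z axis and vertical below 0.2 rad)).
It also fails if it takes over 42 s, if anything falls off the work surface, if the arm or the gripper's body presses on something with over 40 N, if the wrist force passes 120 N, or if a joint passes its speed limit or range.

## Working session

There is one attempt and no reset: what is moved stays moved. The work goes in short steps, each a Python script; the robot and the scene stay as the last script left them, time stands still between calls to the robot, and variables do not carry over. Pictures are saved under pics/ and viewed, about 8 in all and at most 12, crops included, and the job is handed in when it is done.

```bash
ls; mkdir -p pics
python3 - <<'E'
from cell import manip,cams
import cv2,numpy as np
for n in("scene","top"):
    c=cams.capture(n); cv2.imwrite(f"pics/{n}0.png",c["image"]); np.savez(f"{n}0.npz",**c)
    print(n,c["position"],c["orientation"],c["intrinsics"].tolist(),(c["z_map"]>0).mean())
s=manip.state(); print(s)
E
```

```text
pics
scene [ 0.93712477 -0.10410573  0.66047949] [-2.23861387 -1.08240378  0.38812733] [[467.00720465956636, 0.0, 285.7819094478991], [0.0, 467.00720465956636, 206.39415751897656], [0.0, 0.0, 1.0]] 0.9958971088435374
top [0.44384643 0.21213189 0.78345951] [-1.91005235  2.30898962 -0.24594104] [[469.87099846696174, 0.0, 289.83603587323665], [0.0, 469.87099846696174, 214.2953962477888], [0.0, 0.0, 1.0]] 0.9958078231292516
{'clock': 0.1, 'joint_pos': array([-1.24291086e+00,  2.64683340e-01,  1.60523719e+00, -1.63383515e-06,
        1.27371294e+00, -3.68893116e-02]), 'joint_velocities': array([-9.49423252e-05, -1.86939110e-03, -2.70655138e-03, -4.99715825e-05,
       -3.21661269e-04, -4.87151533e-04]), 'tau': array([ 1.45439540e-04, -5.03620684e+01, -3.58069217e+01,  7.30775739e-02,
        2.33536935e-02, -5.99953751e-05]), 'tool_pos': array([ 0.24057521, -0.62991575,  0.20840899]), 'tcp_rot': array([ 2.02295013,  0.37524083, -2.02356207]), 'contact_force': array([ 0.21039383, -0.39007471,  0.32044872]), 'moment': array([0.02225487, 0.03866515, 0.00718853]), 'gripper_width': 0.08803003880544583}
```

View pics/scene0.png

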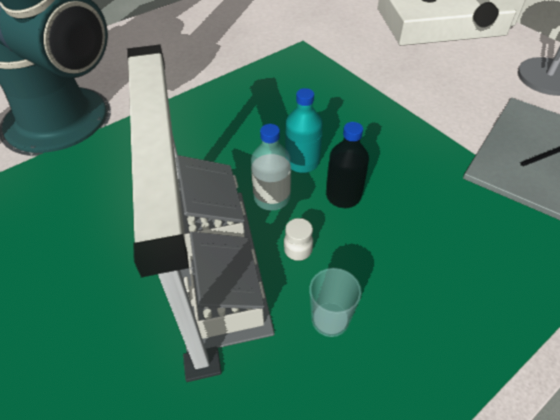

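View pics/top0.png

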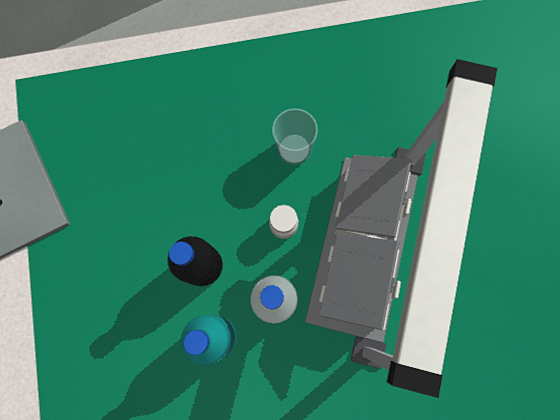

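Scene: the light bar runs at image left, with two grey lids at (212,190) and (225,275), the clear bottle at (270,170), jar at (298,240) and beaker at (333,300). The turquoise (303,130) and black (347,165) bottles are the look-alikes. In the top view the lids are at (375,195) and (360,280), the catches at (408,206) and (397,289), bottle (273,298), jar (284,221) and beaker (295,135).

```bash
cat > h.py <<'E'
import numpy as np,cv2
from scipy.spatial.transform import Rotation as R
def cloud(c):
    z=c["z_map"]; K=c["intrinsics"]; v,u=np.indices(z.shape)
    p=np.stack([(u-K[0,2])/K[0,0]*z,(v-K[1,2])/K[1,1]*z,z],-1)
    return p@R.from_rotvec(c["orientation"]).as_matrix().T+c["position"]
E
python3 - <<'E'
from h import *
np.set_printoptions(precision=4,suppress=True)
for n in("top","scene"):
    c=np.load(n+"0.npz"); P=cloud(c); im=c["image"]; hsv=cv2.cvtColor(im,cv2.COLOR_BGR2HSV)
    z=P[...,2]
    pts={"top":dict(lidA=(375,190),lidB=(360,280),cA=(408,206),cB=(397,289),bar1=(470,100),bar2=(420,360),bottle=(272,297),jar=(284,218),beaker=(294,150),bench=(100,180),black=(181,252)),
     "scene":dict(lidA=(225,270),lidB=(212,190),bar=(155,150),bench=(60,280))}[n]
    for k,(u,v) in pts.items(): print(n,k,P[v,u],im[v,u])
    # bar
    m=(z>.285)&(z<.315)
    m=cv2.morphologyEx(m.astype(np.uint8),cv2.MORPH_OPEN,np.ones((5,5)))
    nl,L,s,_=cv2.connectedComponentsWithStats(m)
    for i in range(1,nl):
        if s[i,4]>3000:
            q=P[L==i]; r=cv2.minAreaRect(q[:,:2].astype(np.float32)); print("bar",s[i],np.median(q[:,2]),r)
    # lids: grey smooth pixels
    m=((hsv[...,1]<60)&(hsv[...,2]<140)&(z>.045)&(z<.16)).astype(np.uint8)
    m=cv2.morphologyEx(m,cv2.MORPH_OPEN,np.ones((3,3)))
    nl,L,s,_=cv2.connectedComponentsWithStats(m)
    for i in range(1,nl):
        if s[i,4]>800: 
            q=P[L==i]; print("lid?",s[i],q.min(0),q.max(0))
E
```

```text
top lidA [0.6038 0.0488 0.0882] [79 79 78]
top lidB [0.4732 0.1059 0.118 ] [101 100  97]
top cA [ 0.5735 -0.0008  0.0683] [227 233 235]
top cB [0.4516 0.0521 0.0936] [214 225 227]
top bar1 [ 0.6355 -0.0275  0.3017] [217 225 225]
top bar2 [0.378  0.0947 0.3031] [210 219 219]
top bottle [0.4713 0.2304 0.1627] [190  96  45]
top jar [0.5929 0.1929 0.0593] [209 218 219]
top beaker [0.6902 0.1584 0.0889] [170 174 144]
top bench [0.7308 0.492  0.0001] [ 90 124  23]
top black [0.5516 0.3382 0.1644] [186  94  40]
bar [  389    60   107   337 15362] 0.3006659518832516 ((0.5141959190368652, 0.02982158213853836), (0.04687723517417908, 0.362845242023468), 64.8282470703125)
lid? [ 336  155   75   83 4726] [ 0.5254 -0.0097  0.0458] [0.6718 0.1167 0.1113]
lid? [ 319  234   80   96 5728] [0.4033 0.0454 0.0456] [0.5475 0.1707 0.1412]
lid? [ 169  237   50   48 1234] [0.5164 0.3059 0.0453] [0.5819 0.3692 0.1383]
scene lidA [0.6037 0.0519 0.0887] [61 62 59]
scene lidB [0.4845 0.1102 0.1155] [83 83 80]
scene bar [0.5482 0.02   0.3005] [208 221 220]
scene bench [ 0.4017 -0.1446  0.0001] [ 70 108   9]
bar [ 127   45   60  226 9435] 0.30132233837726957 ((0.5149621963500977, 0.030938386917114258), (0.04636278748512268, 0.3647163510322571), 64.85221862792969)
lid? [ 175  156   89  169 8729] [ 0.3733 -0.0105  0.045 ] [0.6743 0.1705 0.1419]
```

```bash
cat >> h.py <<'E'
a=np.radians(64.84); LX=np.array([np.cos(a),np.sin(a),0]); LY=np.array([-LX[1],LX[0],0]); LZ=np.array([0,0,1.])
O=np.array([.51458,.03038,0])+.0455*LX
W=np.stack([LX,LY,LZ],1)          # lamp->world rotation
def lamp(P): return (P-O)@W
def world(p): return O+W@np.asarray(p,float)
def lidfit(c,sgn,ztop):
    Q=lamp(cloud(c)); hsv=cv2.cvtColor(c["image"],cv2.COLOR_BGR2HSV)
    m=(hsv[...,1]<70)&(hsv[...,2]<150)&(Q[...,2]>ztop-.012)&(Q[...,2]<ztop+.06)&(abs(Q[...,1]-sgn*.069)<.07)&(abs(Q[...,0])<.075)
    m=cv2.erode(m.astype(np.uint8),np.ones((3,3)))>0
    q=Q[m]; k=np.ones(len(q),bool)
    for _ in range(6):
        A=np.c_[q[k][:,:2],np.ones(k.sum())]; w=np.linalg.lstsq(A,q[k][:,2],rcond=None)[0]
        k=abs(q@[-w[0],-w[1],1]-w[2])<.002
    q=q[k]; th=np.arctan(-w[0])
    # hinge: 6 mm below top face, at height ztop-6mm
    hz=ztop-.006; hx=(hz+.006/np.cos(th)-w[2]-w[1]*sgn*.069)/w[0]
    lo,hi=np.percentile(q,1,0),np.percentile(q,99,0)
    return dict(n=len(q),th=th,side=w[1],hx=hx,lo=lo,hi=hi,ymid=(lo[1]+hi[1])/2,depth=(hi[0]-lo[0])/np.cos(th),frontx=hx-.0975*np.cos(th)-.006*np.sin(th))
E
python3 - <<'E'
from h import *
np.set_printoptions(precision=4,suppress=True)
print("O",O,"base in lamp",lamp(np.zeros(3)))
for n in("top","scene"):
    c=np.load(n+"0.npz")
    for nm,s,zt in(("tall",1,.094),("low",-1,.066)): print(n,nm,lidfit(c,s,zt))
from cell import inverse_kinematics,manip
for nm,y,z in(("tall",.045,.13),("low",-.045,.10)):
  for tilt in(35,45,55):
    for az in (-20,0,20):
      for s in(1,-1):
        t,b=np.radians(tilt),np.radians(az)
        d=W@[np.cos(t)*np.cos(b),np.cos(t)*np.sin(b),-np.sin(t)]
        yy=s*np.cross([0,0,1],d); yy/=np.linalg.norm(yy); Rm=np.stack([d,yy,np.cross(d,yy)],1); rv=R.from_matrix(Rm).as_rotvec()
        p=world([-.035,y,z]); r=[]
        for q in(p,p-.15*d):
            j=inverse_kinematics(q,rv); r.append(None if j is None else np.round(j,2).tolist())
        print(nm,tilt,az,s,r)
E
```

```text
O [0.5339 0.0716 0.    ] base in lamp [-0.2918  0.4528  0.    ]
top tall {'n': 4570, 'th': np.float64(0.49269529532256184), 'side': np.float64(-0.01132086958834351), 'hx': np.float64(0.05075850515784302), 'lo': array([-0.0317,  0.0096,  0.0958]), 'hi': array([0.0486, 0.1276, 0.139 ]), 'ymid': np.float64(0.06855788027677759), 'depth': np.float64(0.09107994207998048), 'frontx': np.float64(-0.0379829737829788)}
top low {'n': 3773, 'th': np.float64(0.46548789565812904), 'side': np.float64(0.0011240004830208872), 'hx': np.float64(0.0542131146274881), 'lo': array([-0.029 , -0.1249,  0.0672]), 'hi': array([ 0.0521, -0.0062,  0.1086]), 'ymid': np.float64(-0.06556016741546443), 'depth': np.float64(0.0907282298709601), 'frontx': np.float64(-0.035606299290978125)}
scene tall {'n': 2809, 'th': np.float64(0.49192925570344215), 'side': np.float64(-0.011378831676340267), 'hx': np.float64(0.05361602826127558), 'lo': array([-0.0302,  0.0059,  0.0964]), 'hi': array([0.0503, 0.1235, 0.1394]), 'ymid': np.float64(0.06465475921036092), 'depth': np.float64(0.09127180157613958), 'frontx': np.float64(-0.0351
[... 2387 characters left out ...]
 2.16, 0.92, 1.09, 2.51], None]
low 45 0 -1 [[-0.5, 0.18, 2.16, 0.92, 1.09, -0.63], [-0.71, 0.05, 2.07, 0.77, 1.36, -0.57]]
low 45 20 1 [[-0.46, 0.32, 1.97, 0.75, 1.29, 2.38], [-0.62, 0.27, 1.81, 0.66, 1.54, 2.42]]
low 45 20 -1 [[-0.46, 0.32, 1.97, 0.75, 1.29, -0.76], [-0.62, 0.27, 1.81, 0.66, 1.54, -0.72]]
low 55 -20 1 [None, None]
low 55 -20 -1 [[-0.36, -0.01, 2.27, 0.83, 0.79, -0.15], [-0.56, -0.25, 2.22, 0.67, 1.12, -0.06]]
low 55 0 1 [None, None]
low 55 0 -1 [[-0.4, 0.12, 2.13, 0.74, 1.01, -0.41], [-0.57, -0.03, 2.03, 0.63, 1.29, -0.36]]
low 55 20 1 [[-0.38, 0.25, 1.98, 0.63, 1.19, 2.53], None]
low 55 20 -1 [[-0.38, 0.25, 1.98, 0.63, 1.19, -0.61], [-0.52, 0.16, 1.83, 0.55, 1.46, -0.58]]
```

Candidates for a lid in the top view: the grey flaps at (360,280) (tall, face near 0.096–0.139 m) and (375,195) (low, 0.067–0.109 m), and the loose grey plate at (30,195). I choose the two under the lamp. Bottle candidates are clear (273,298), black (195,260) and turquoise (208,338); I touch none of them. Next is the close crop.

Run:
```python
from h import *
c=np.load("top0.npz"); im=c["image"].copy(); K=c["intrinsics"]; Rc=R.from_rotvec(c["orientation"]).as_matrix()
for hx,y,zt,th in((.0515,.045,.094,.492),(.055,-.045,.066,.464)):
    for r,s in((.0775,1),(0,0)):
        p=world([hx-r*np.cos(th)+s*.006*np.sin(th),y,zt-.006+r*np.sin(th)+s*.006*np.cos(th)])
        q=Rc.T@(p-c["position"]); u=K@q/q[2]; print(u[:2]); cv2.circle(im,(int(u[0]+.5),int(u[1]+.5)),2,(0,0,255) if s else (255,0,0),-1)
cv2.imwrite("pics/crop1.png",cv2.resize(im[140:350,290:500],None,fx=2.8,fy=2.8,interpolation=cv2.INTER_CUBIC))
```

```text
[378.64257965 265.60140948]
[330.26485291 257.5878203 ]
[386.03217893 208.79933772]
[339.72487841 204.23543611]
```

View pics/crop1.png

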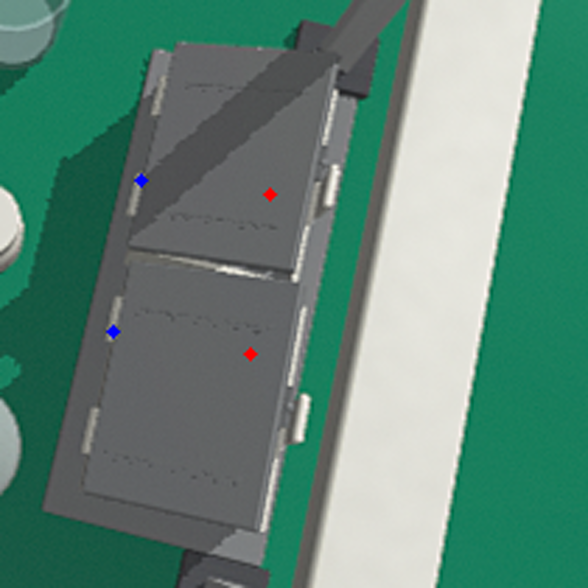

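The crop shows both lids. The planned contact points (red, crop (250,354) and (270,194)) lie about 20 mm inside the front edges. The hinge points (blue) sit on the hinge line, and the catches are at (300,418) and (333,185). I'll press the tall lid first, coming from the front under the bar.

```bash
cat > press.py <<'E'
from h import *
from cell import manip
t=np.pi/4; d=W@[np.cos(t),0,-np.sin(t)]; yy=-LY; ROT=R.from_matrix(np.stack([d,yy,np.cross(d,yy)],1)).as_rotvec()
def press(hx,y,zt,th0,r=.0775):
    def tcp(th,up=0.):
        return world([hx-r*np.cos(th)+.006*np.sin(th)+.0064,y,zt-.006+r*np.sin(th)+.006*np.cos(th)+.0064+up])
    base=None
    manip.move_pose(tcp(th0,.012)-.15*d,ROT)
    manip.move_linear(tcp(th0,.012),rate=.12)
    s=manip.state(); base=s["contact_force"]; print("hover",s["clock"],base,s["tool_pos"]-tcp(th0,.012))
    for th in np.r_[np.linspace(th0,.14,4),np.arange(.12,-.07,-.012)]:
        manip.move_linear(tcp(th),rate=.06 if th>.13 else .03)
        s=manip.state(); f=s["contact_force"]-base
        print("%.3f t=%.2f F=%s dz=%.4f"%(th,s["clock"],f.round(1),s["tool_pos"][2]-tcp(th)[2]))
        if np.linalg.norm(f)>(38 if th<.06 else 48): break
    manip.dwell(.2); print("held",(manip.state()["contact_force"]-base).round(1))
    manip.move_linear(tcp(th,.03),rate=.1)
    manip.move_linear(tcp(th,.03)-.14*d,rate=.15)
    s=manip.state(); print("out",s["clock"],s["contact_force"].round(1))
E
python3 - <<'E'
from press import *
manip.set_gripper(0.0)
press(.0515,.045,.094,.492)
from cell import cams
c=cams.capture("top"); np.savez("top1.npz",**c); print(lidfit(c,1,.094)); print(lidfit(c,-1,.066)["th"])
cv2.imwrite("pics/top1.png",c["image"])
E
```

```text
hover 5.0083 [-0.84401904  0.46929627 -0.34575293] [ 0.00043464 -0.00045552  0.0005162 ]
0.492 t=5.36 F=[ 1.1 -0.4 -0.2] dz=-0.0006
0.375 t=5.66 F=[0.7 0.  0.8] dz=-0.0005
0.257 t=5.96 F=[ 0.7 -0.2  0.4] dz=-0.0005
0.140 t=6.26 F=[ 0.2 -2.8  0.3] dz=-0.0003
0.120 t=6.51 F=[-0.2 -5.2  2.9] dz=0.0001
0.108 t=6.76 F=[-2.4 -7.5  4.5] dz=0.0003
0.096 t=7.01 F=[-3.6 -7.8  5.1] dz=0.0003
0.084 t=7.26 F=[-5.6 -9.8  6.8] dz=0.0003
0.072 t=7.51 F=[ -6.9 -12.    8.3] dz=0.0003
0.060 t=7.76 F=[ -8.2 -13.4   7.8] dz=0.0003
0.048 t=8.01 F=[ -9.7 -15.6   8.8] dz=0.0002
0.036 t=8.26 F=[-10.1 -17.8  11.2] dz=0.0002
0.024 t=8.51 F=[-12.3 -19.2  11.2] dz=0.0000
0.012 t=8.76 F=[-13.  -23.   12.3] dz=-0.0000
0.000 t=9.01 F=[-15.5 -23.5  12.6] dz=-0.0002
-0.012 t=9.26 F=[-16.2 -25.7  13.7] dz=-0.0003
-0.024 t=9.51 F=[-16.6 -26.8  15.2] dz=-0.0004
-0.036 t=9.76 F=[-18.6 -29.1  14.1] dz=-0.0006
-0.048 t=10.01 F=[-19.3 -31.4  15. ] dz=-0.0008
held [-20.2 -30.1  16.2]
out 11.7417 [-0.4 -0.8 -0.3]
{'n': 4710, 'th': np.float64(0.37905449952762077), 'side': np.float64(-0.009432999347784257), 'hx': np.float64(0.05057297847534374), 'lo': array([-0.03643268,  0.00989721,  0.09501772]), 'hi': array([0.0479821 , 0.12749359, 0.12948919]), 'ymid': np.float64(0.0686953980447137), 'depth': np.float64(0.09086482579762645), 'frontx': np.float64(-0.04222623030563777)}
0.46582865472086543
```

Run:
```python
from h import *
from cell import cams,manip
for n in("top","scene"):
    c=cams.capture(n); np.savez(n+"2.npz",**c); print(n,lidfit(c,1,.094)["th"],lidfit(c,-1,.066)["th"],manip.state()["clock"])
    im=c["image"]; im=im[140:350,290:500] if n=="top" else im[100:380,100:380]
    cv2.imwrite(f"pics/{n}2.png",cv2.resize(im,None,fx=2,fy=2,interpolation=cv2.INTER_CUBIC))
a=cv2.imread("pics/top2.png");b=cv2.imread("pics/scene2.png"); o=np.zeros((560,800,3),np.uint8)
b=cv2.resize(b,(440,440)); a=cv2.resize(a,(360,360)); o[:360,:360]=a;o[:440,360:]=b; cv2.imwrite("pics/two.png",o)
```

```text
top 0.37973136472916497 0.4639385327020035 11.8417
scene 0.3789554956189811 0.46400333457813037 11.8917
```

View pics/two.png

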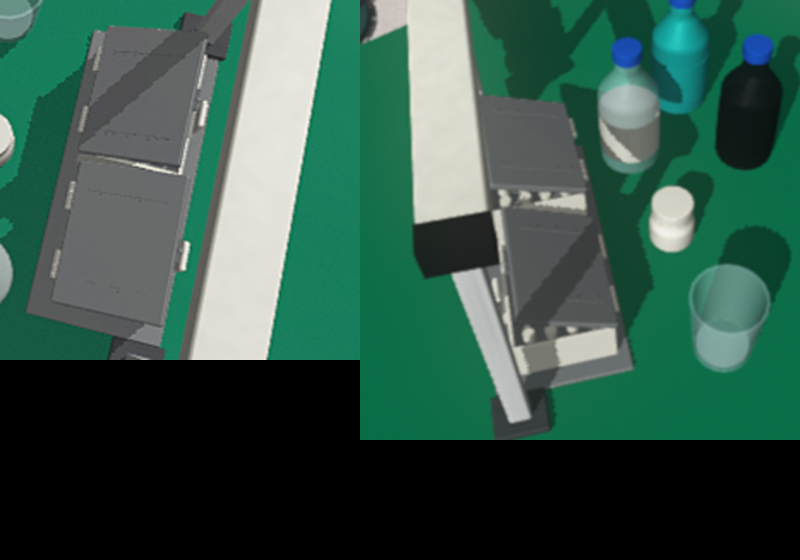

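The lid stopped at 0.379, and the reaction was mostly horizontal instead of vertical, so the finger did not press where I intended. I'll repeat part of the descent with pictures before pressing any further.

Run:
```python
from press import *
from cell import cams
hx,y,zt,r=.0515,.045,.094,.0775
def tcp(th,up=0.): return world([hx-r*np.cos(th)+.006*np.sin(th)+.0064,y,zt-.006+r*np.sin(th)+.006*np.cos(th)+.0064+up])
manip.move_linear(tcp(.379,.014),rate=.15)
ims=[]
for th,up in((.379,.014),(.34,0),(.25,0)):
    manip.move_linear(tcp(th,up),rate=.08); s=manip.state()
    f=W.T@s["contact_force"]; c=cams.capture("scene"); np.savez("d%d.npz"%len(ims),**c); l=lidfit(c,1,.094)
    print(th,s["clock"],"F lamp",f.round(1),"tcp lamp",lamp(s["tool_pos"]).round(4),"lid",round(l["th"],3),l["n"])
    ims.append(cv2.resize(c["image"][90:310,100:300],(400,440)))
    t=cams.capture("top"); l=lidfit(t,1,.094); print("top lid",round(l["th"],3),l["n"])
    if len(ims)==3: ims[0]=ims[2]; ims[1]=cv2.resize(t["image"][140:350,290:500],(400,440))
cv2.imwrite("pics/d.png",np.hstack(ims[:2]))
```

```text
0.379 13.1917 F lamp [-0.3  0.5  0.9] tcp lamp [-0.0123  0.0443  0.1432] lid 0.379 2830
top lid 0.379 4710
0.34 13.65 F lamp [ 0.1  0.1 -0.4] tcp lamp [-0.0132  0.0456  0.1253] lid 0.379 2769
top lid 0.38 4652
0.25 14.0 F lamp [0.5 0.2 0.3] tcp lamp [-0.0158  0.0452  0.1192] lid 0.378 2846
top lid 0.378 4743
```

View pics/d.png

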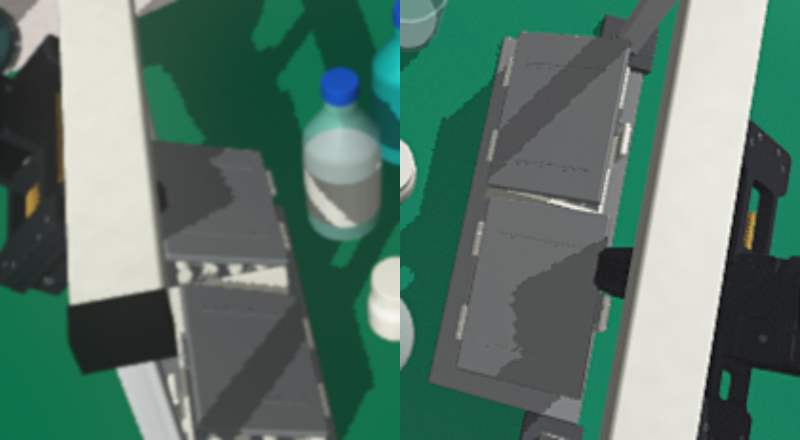

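Right view: the black fingertip, at crop (600,270), reaches only the lid's front edge, about 20 mm short of the contact point the TCP implies. I'll measure where the tip actually is.

Run:
```python
from press import *
from cell import cams
np.set_printoptions(precision=4,suppress=True)
s=manip.state(); print(s["gripper_width"],s["clock"],lamp(s["tool_pos"]),"tool axes in lamp\n",W.T@R.from_rotvec(s["tcp_rot"]).as_matrix())
c=cams.capture("top"); np.savez("top3.npz",**c); Q=lamp(cloud(c)); im=c["image"].max(2)
m=(im<60)&(abs(Q[...,1]-.045)<.03)&(Q[...,0]<0)&(Q[...,0]>-.07)&(Q[...,2]>.1)&(Q[...,2]<.25)
q=Q[m]; print(len(q)); o=np.argsort(-q[:,0]); print(q[o[::max(1,len(o)//25)]])
w=cams.capture("wrist"); np.savez("wrist3.npz",**w); T=w["T_tool_cam"]; print(T)
cv2.imwrite("pics/wrist3.png",w["image"])
```

```text
0.0003535468583821765 14.1 [-0.0157  0.0449  0.1195] tool axes in lamp
 [[ 0.7072 -0.0001 -0.707 ]
 [-0.     -1.      0.0001]
 [-0.707  -0.     -0.7072]]
368
[[-0.0301  0.0363  0.1476]
 [-0.0314  0.05    0.148 ]
 [-0.0323  0.0469  0.1475]
 [-0.0332  0.0538  0.1496]
 [-0.0339  0.0331  0.1521]
 [-0.0346  0.0356  0.1509]
 [-0.0355  0.0534  0.1512]
 [-0.0361  0.0436  0.1518]
 [-0.0368  0.0575  0.1554]
 [-0.0375  0.0393  0.1539]
 [-0.0382  0.0488  0.1534]
 [-0.0391  0.0556  0.1555]
 [-0.0396  0.0475  0.1577]
 [-0.0402  0.0377  0.1581]
 [-0.0411  0.0582  0.1607]
 [-0.0417  0.0592  0.1588]
 [-0.0425  0.0593  0.1614]
 [-0.0429  0.058   0.1641]
 [-0.0436  0.0302  0.1602]
 [-0.0442  0.0305  0.1634]
 [-0.0448  0.0368  0.1607]
 [-0.0456  0.0301  0.1631]
 [-0.0462  0.0394  0.1627]
 [-0.0468  0.0488  0.1623]
 [-0.0475  0.0527  0.1628]
 [-0.048   0.061   0.1673]
 [-0.0491  0.0438  0.1599]]
[[ 0.0003 -0.2956  0.9553 -0.1743]
 [ 1.      0.0008 -0.0001 -0.0003]
 [-0.0007  0.9553  0.2956 -0.0765]
 [ 0.      0.      0.      1.    ]]
```

View pics/wrist3.png

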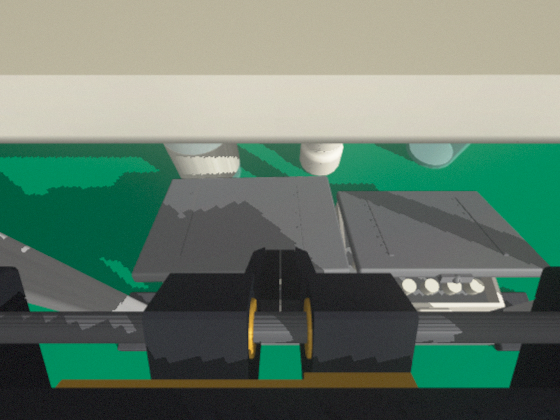

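Run:
```python
from press import *
np.set_printoptions(precision=4,suppress=True)
s=manip.state(); Rt=R.from_rotvec(s["tcp_rot"]).as_matrix()
w=np.load("wrist3.npz"); T=w["T_tool_cam"]; z=w["z_map"];K=w["intrinsics"]; print(K)
v,u=np.indices(z.shape); pt=np.stack([(u-K[0,2])/K[0,0]*z,(v-K[1,2])/K[1,1]*z,z],-1)@T[:3,:3].T+T[:3,3]
Q=lamp(pt@Rt.T+s["tool_pos"])
for n,(a,b) in dict(tall=(210,230),tall2=(190,200),lidfront=(200,266),low=(440,230),lowfront=(440,262),bar=(280,135),bar2=(280,80),green=(60,160),tipL=(272,252),tipR=(288,252),tipmid=(272,262),tip3=(272,275),finger=(272,300)).items(): print(n,"z",z[b,a],"lamp",Q[b,a],"tool",pt[b,a])
c=np.load("top3.npz"); P=lamp(cloud(c)); 
# column of top-view pixels through the finger tip
pr=[(P[v_,u_],c["image"][v_,u_].max()) for u_,v_ in [(x,269) for x in range(380,420,3)]]
for (p,b),x in zip(pr,range(380,420,3)): print(x,p,b, (p-lamp(s["tool_pos"]))@W.T@Rt)
```

```text
[[305.6775   0.     279.8629]
 [  0.     305.6775 208.8099]
 [  0.       0.       1.    ]]
tall z 0.0 lamp [-0.0848  0.0452  0.2969] tool [-0.1743 -0.0003 -0.0765]
tall2 z 0.22065943 lamp [0.0237 0.11   0.1047] tool [ 0.0384 -0.0652 -0.0173]
lidfront z 0.17374912 lamp [-0.0325  0.0905  0.1281] tool [-0.0179 -0.0457  0.0059]
low z 0.22479431 lamp [ 0.0064 -0.0726  0.0909] tool [0.0359 0.1175 0.0047]
lowfront z 0.19838849 lamp [-0.0227 -0.0588  0.1054] tool [0.0051 0.1037 0.015 ]
bar z 0.0 lamp [-0.0848  0.0452  0.2969] tool [-0.1743 -0.0003 -0.0765]
bar2 z 0.0 lamp [-0.0848  0.0452  0.2969] tool [-0.1743 -0.0003 -0.0765]
green z 0.36717585 lamp [ 0.1382  0.3093 -0.0006] tool [ 0.1937 -0.2645 -0.0238]
tipL z 0.15654612 lamp [-0.0313  0.0492  0.1482] tool [-0.0313 -0.0043 -0.0091]
tipR z 0.1561218 lamp [-0.0315  0.041   0.1486] tool [-0.0317  0.0039 -0.0093]
tipmid z 0.14629783 lamp [-0.0391  0.0489  0.1557] tool [-0.0421 -0.004  -0.009 ]
tip3 z 0.13250652 lamp [-0.0484  0.0486  0.1664] tool [-0.0562 -0.0037 -0.01  ]
finger z 0.11717756 lamp [-0.0611  0.0482  0.177 ] tool [-0.0727 -0.0033 -0.0085]
380 [-0.0184  0.0477  0.1198] 83 [-0.0021 -0.0029  0.0018]
383 [-0.022   0.0471  0.123 ] 85 [-0.0069 -0.0023  0.002 ]
386 [-0.0259  0.0463  0.1242] 84 [-0.0105 -0.0014  0.0039]
389 [-0.0295  0.0456  0.1266] 86 [-0.0147 -0.0007  0.0048]
392 [-0.0298  0.0475  0.1465] 68 [-0.0291 -0.0026 -0.0091]
395 [-0.0333  0.0468  0.1487] 31 [-0.0331 -0.0019 -0.0081]
398 [-0.0364  0.0465  0.1532] 33 [-0.0384 -0.0016 -0.0091]
401 [-0.0397  0.0458  0.1557] 32 [-0.0426 -0.001  -0.0086]
404 [-0.0433  0.0451  0.1571] 32 [-0.0461 -0.0002 -0.007 ]
407 [-0.0467  0.0444  0.1594] 29 [-0.0501  0.0004 -0.0062]
410 [-0.0237  0.0623  0.2793] 74 [-0.1187 -0.0173 -0.1073]
413 [-0.0236  0.0637  0.2933] 95 [-0.1285 -0.0187 -0.1172]
416 [-0.0252  0.0639  0.2993] 154 [-0.1339 -0.0189 -0.1203]
419 [-0.0279  0.0633  0.3005] 226 [-0.1366 -0.0184 -0.1193]
```

Both the wrist and top cameras show that the finger tips end 30 mm behind the reported TCP (tool x ≈ −0.030, half-thickness 9 mm). My targets must be advanced 30 mm along the tool axis. First I'll check how the gripper body sits relative to that for clearance (offline).

Run:
```python
from press import *
np.set_printoptions(precision=4,suppress=True)
w=np.load("wrist3.npz"); T=w["T_tool_cam"]; z=w["z_map"];K=w["intrinsics"]
v,u=np.indices(z.shape); pt=np.stack([(u-K[0,2])/K[0,0]*z,(v-K[1,2])/K[1,1]*z,z],-1)@T[:3,:3].T+T[:3,3]
for p in[(200,277),(200,290),(200,330),(200,370),(370,277),(370,330),(170,300),(100,325),(450,325),(10,270),(10,300),(20,340),(540,280),(545,330),(250,385),(100,385),(300,410)]: print(p,z[p[1],p[0]],pt[p[1],p[0]])
c=np.load("top3.npz"); s=manip.state(); P=(cloud(c)-s["tool_pos"])@R.from_rotvec(s["tcp_rot"]).as_matrix()
m=(c["image"].max(2)<70)&(abs(P[...,2])<.1)&(abs(P[...,1])<.12)&(P[...,0]<-.02)
q=P[m]
for a in np.arange(-.2,-.02,.015):
    k=q[(q[:,0]>=a)&(q[:,0]<a+.015)]
    if len(k): print("x>%.3f"%a,len(k),k.min(0),k.max(0))
```

```text
(200, 277) 0.083659515 [-0.0999 -0.0221 -0.034 ]
(200, 290) 0.07763994 [-0.1062 -0.0206 -0.0339]
(200, 330) 0.069003046 [-0.1165 -0.0183 -0.03  ]
(200, 370) 0.073263265 [-0.1157 -0.0194 -0.018 ]
(370, 277) 0.08381859 [-0.0997  0.0244 -0.0339]
(370, 330) 0.06827411 [-0.1171  0.0199 -0.0305]
(170, 300) 0.07345734 [-0.1106 -0.0267 -0.0339]
(100, 325) 0.07858546 [-0.1081 -0.0465 -0.0247]
(450, 325) 0.07780934 [-0.1087  0.043  -0.0253]
(10, 270) 0.08793906 [-0.0955 -0.0779 -0.0337]
(10, 300) 0.08887364 [-0.0973 -0.0787 -0.0249]
(20, 340) 0.07694468 [-0.1106 -0.0657 -0.0222]
(540, 280) 0.09099351 [-0.0936  0.0772 -0.0295]
(545, 330) 0.07595886 [-0.1106  0.0656 -0.0254]
(250, 385) 0.06938316 [-0.1198 -0.007  -0.0178]
(100, 385) 0.06934804 [-0.1199 -0.0411 -0.0178]
(300, 410) 0.057115696 [-0.1308  0.0035 -0.0238]
x>-0.200 910 [-0.197  -0.0376 -0.041 ] [-0.185   0.0369  0.0217]
x>-0.185 780 [-0.185  -0.0409 -0.0388] [-0.1704  0.0337  0.033 ]
x>-0.170 687 [-0.1699 -0.12   -0.0999] [-0.155  0.017  0.018]
x>-0.155 702 [-0.155  -0.0409 -0.0255] [-0.14    0.0169  0.0195]
x>-0.140 2519 [-0.14   -0.0934 -0.0346] [-0.1259  0.0933  0.0355]
x>-0.125 1 [-0.1231  0.03    0.0124] [-0.1231  0.03    0.0124]
x>-0.065 95 [-0.0567 -0.0161 -0.0123] [-0.05    0.0152 -0.0014]
x>-0.050 219 [-0.05   -0.0155 -0.0125] [-0.035   0.0147  0.0028]
x>-0.035 69 [-0.0349 -0.0465 -0.0111] [-0.0214  0.024   0.0104]
```

```bash
sed -i 's/+\.0064+up\])/+.0064+up])+.030*d/; s/np.arange(.12,-.07,-.012)/np.arange(.12,.035,-.015),np.arange(.03,-.06,-.006)/; s/    manip.move_pose(tcp(th0,.012)-.15\*d,ROT)/    if pre: manip.move_pose(tcp(th0,.012)-.15*d,ROT)/; s/r=.0775):/r=.0775,pre=True):/' press.py; sed -i 's/"%(th,s\["clock"\],f.round(1)/"%(th,s["clock"],(W.T@f).round(1)/' press.py
python3 - <<'E'
from press import *
from cell import cams
p=manip.state()["tool_pos"]; manip.move_linear(p+[0,0,.02],rate=.1)
press(.0515,.045,.094,.379,pre=False)
for n in("top","scene"):
    c=cams.capture(n); np.savez(n+"4.npz",**c); l=lidfit(c,1,.094); print(n,"tall",l["th"],l["n"],l["lo"],l["hi"],"low",lidfit(c,-1,.066)["th"])
E
```

```text
hover 14.9667 [ 0.41933245  0.06295425 -0.33918761] [-0.00084445  0.00062488 -0.00078107]
0.379 t=15.32 F=[-0.4 -0.1  0.6] dz=-0.0004
0.299 t=15.57 F=[0.  0.8 0. ] dz=-0.0003
0.220 t=15.82 F=[ 0.   0.7 -0.2] dz=-0.0004
0.140 t=16.07 F=[-0.7  0.3  0.7] dz=-0.0005
0.120 t=16.32 F=[-0.8  0.6  1.1] dz=-0.0001
0.105 t=16.57 F=[-0.3  0.7  3.6] dz=0.0003
0.090 t=16.82 F=[-1.   2.2  7. ] dz=0.0008
0.075 t=17.07 F=[-2.2  1.6  9.5] dz=0.0014
0.060 t=17.32 F=[0.3 2.  4. ] dz=0.0006
0.045 t=17.57 F=[-0.   0.8  0.7] dz=-0.0007
0.030 t=17.82 F=[-0.7  1.1  1.1] dz=-0.0002
0.024 t=18.07 F=[-1.2  1.1  2.3] dz=0.0000
0.018 t=18.32 F=[-0.2  0.4  2.1] dz=0.0001
0.012 t=18.57 F=[-0.8  1.1  2.9] dz=0.0002
0.006 t=18.82 F=[-1.   2.   4.7] dz=0.0003
0.000 t=19.07 F=[-2.1  1.6  6.8] dz=0.0006
-0.006 t=19.32 F=[-2.4  2.3  8.5] dz=0.0009
-0.012 t=19.57 F=[-3.4  3.2 10.9] dz=0.0012
-0.018 t=19.82 F=[-4.5  3.9 13.8] dz=0.0015
-0.024 t=20.07 F=[-5.6  5.4 15.3] dz=0.0019
-0.030 t=20.32 F=[-7.1  6.1 17. ] dz=0.0022
-0.036 t=20.57 F=[-7.5  7.9 18.6] dz=0.0025
-0.042 t=20.82 F=[-9.7  6.5 22. ] dz=0.0029
-0.048 t=21.07 F=[-10.7   8.6  24. ] dz=0.0032
-0.054 t=21.32 F=[-13.6   8.8  26. ] dz=0.0036
held [-13.8  -8.3  26.7]
out 23.05 [-0.2  0.7 -1. ]
top tall 0.007748740692138819 4589 [-0.04395572  0.00963671  0.0920946 ] [0.04602073 0.12733177 0.09607071] low 0.4647668878602053
scene tall 0.006001730691942097 2858 [-0.03634333  0.00576714  0.09288123] [0.04786718 0.12417071 0.09657914] low 0.464575105739468
```

The tall lid snapped: the force peaked near 10 N, dropped to 1 N, then met a firm stop, and both cameras read about 0.007 rad. Now the low lid.

```bash
sed -i 's/(38 if th<.06 else 48)/(20 if th<.03 else 48)/' press.py
python3 - <<'E'
from press import *
from cell import cams
press(.055,-.045,.066,.464)
ims=[]
for n in("top","scene"):
    c=cams.capture(n); np.savez(n+"5.npz",**c); a,b=lidfit(c,1,.094),lidfit(c,-1,.066); print(n,"tall",a["th"],a["n"],"low",b["th"],b["n"],b["lo"],b["hi"])
    ims.append(cv2.resize(c["image"],(400,300)))
    c0=np.load(n+"0.npz")["image"].astype(int)
    for k,(u,v) in (dict(bottle=(272,297),jar=(284,218),beaker=(294,135)) if n=="top" else dict(bottle=(270,170),jar=(298,240),beaker=(333,300))).items():
        print(n,k,"mean change",abs(c["image"][v-15:v+15,u-15:u+15]-c0[v-15:v+15,u-15:u+15]).mean().round(1))
cv2.imwrite("pics/end.png",np.hstack(ims))
E
```

```text
hover 25.0 [ 0.44548905 -0.17211243  0.30631203] [ 0.00049107 -0.00051907  0.00059478]
0.464 t=25.35 F=[-0.7  0.8 -0.4] dz=-0.0006
0.356 t=25.64 F=[-0.   1.4  0.7] dz=-0.0005
0.248 t=25.93 F=[ 0.1 -0.  -0.7] dz=-0.0005
0.140 t=26.23 F=[ 0.4  0.9 -0.3] dz=-0.0006
0.120 t=26.48 F=[-0.4  0.4 -0.3] dz=-0.0000
0.105 t=26.73 F=[-0.4  0.6  2.7] dz=0.0003
0.090 t=26.98 F=[-1.1  2.2  5.6] dz=0.0008
0.075 t=27.23 F=[-1.7  2.9  9.3] dz=0.0015
0.060 t=27.48 F=[-0.1  1.9  4.9] dz=0.0009
0.045 t=27.73 F=[-0.4  0.5  0.7] dz=-0.0006
0.030 t=27.98 F=[ 0.2  0.4 -0.5] dz=-0.0002
0.024 t=28.23 F=[0.1 0.2 1.4] dz=0.0001
0.018 t=28.48 F=[-0.1  0.7  1.4] dz=0.0001
0.012 t=28.73 F=[-0.7  0.5  2.3] dz=0.0002
0.006 t=28.98 F=[-1.1  0.7  4.7] dz=0.0004
0.000 t=29.23 F=[-1.3  1.4  5.9] dz=0.0006
-0.006 t=29.48 F=[-2.3  2.   7.9] dz=0.0009
-0.012 t=29.73 F=[-2.2  4.1  9.6] dz=0.0013
-0.018 t=29.98 F=[-2.8  3.7 11.5] dz=0.0016
-0.024 t=30.23 F=[-5.2  5.2 12.8] dz=0.0020
-0.030 t=30.48 F=[-6.1  5.8 15.2] dz=0.0023
-0.036 t=30.73 F=[-7.3  6.9 16.5] dz=0.0026
-0.042 t=30.98 F=[-8.7  7.2 18.6] dz=0.0030
held [-9.9 -4.9 19.7]
out 32.7083 [ 1.2 -0.  -0.4]
top tall 0.007544968046918675 4617 low 0.00698525209419724 3741 [-0.03967683 -0.12431732  0.06393642] [ 0.04987723 -0.00666431  0.06786067]
top bottle mean change 1.7
top jar mean change 1.8
top beaker mean change 1.5
scene tall 0.004338542676556222 2844 low 0.0057618481271158265 4077 [-0.03829415 -0.1285421   0.06482347] [ 0.05153615 -0.01028605  0.06867709]
scene bottle mean change 1.5
scene jar mean change 1.4
scene beaker mean change 1.1
```

View pics/end.png

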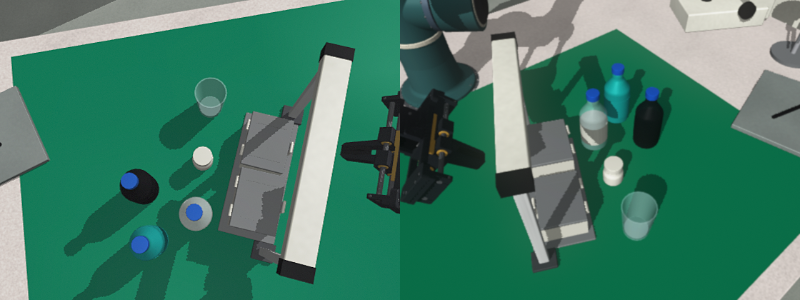

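Both lids lie flat, at left (258,197) and (270,140). The gripper is clear in front of the lamp, and bottle, jar and beaker haven't moved.

```bash
python3 -c "
from cell import order,manip
print(order.close_job(),manip.state()['clock'])"
```

```text
the job is handed in; nothing more can be done
the job is handed in; nothing more can be done
```

Both lids are shut and held by their catches, and the job was handed in at about 33 s of the 42 s allowed; it gave no verdict.

**How:** I pressed each lid with closed fingers tilted 45°, coming from the front under the light bar. On both lids the force rose to about 10 N, dropped to under 1 N as the catch snapped, then met a firm stop. The final push was about 31 N on the tall lid and 23 N on the low one.

**Last checks:**
- **Lids:** after the arm withdrew, the two cameras read 0.004–0.008 rad for the tall lid and 0.006–0.007 rad for the low one.
- **Loose objects:** the bottle, jar and beaker look unchanged from the first pictures in both views.
- **Robot:** the gripper is clear, with about 1 N on the force reading.

**What went wrong:** my first press on the tall lid missed, because the real fingertips end about 30 mm behind the reported TCP. Instead of pressing the lid, the finger pushed on something at the front of it with about 40 N, mostly horizontally. This was most likely the tall box's front or catch, which I was told not to handle. The lid ended at 0.38 rad.

I did not see what the finger touched. The force is under the 80 N box limit, but it would have broken the 25 N lamp limit if it had been the lamp. The catch still worked afterwards. I measured the offset with the wrist and top cameras, corrected for it, and both later presses went as planned.

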